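Clamp a tamper in the bar's quick-release vise

ROBOT

A 7-joint arm with a two-finger parallel gripper is mounted at the origin on the work surface. World frame = base frame: x ahead of the robot, y to its left, z up, the work surface at z = 0. Lengths are in m, angles in rad, forces in N, time in s.
With the tool pointing down it reaches from about 0.4 to 0.9 m from the base axis. Payload 5.5 kg.
Tool frame: the origin (TCP) lies midway between the tips of the shut fingers; the grasp point (between the pads) lies r.hold_point_z behind it (r.hold_point_z is the distance from the TCP to the grasp point, in m); z points along the fingers, y is the line along which they close (so a half turn about z gives the same grasp; the last joint's range is limited). The gripper opens to 92 mm and grips with 3 to 60 N. Pads are 19 mm wide; open, the fingers measure 130 mm over their backs; the gripper's body (75 mm by 190 mm) begins 47 mm behind the grasp point.
Start: joints at [-0.924, 0.501, -0.427, 1.55, 0.221, 1.138, -0.21], TCP at [0.243, 0.603, 0.227] pointing down, gripper open.
Joint ranges: [-2.88, 2.88], [-0.31, 2.03], [-1.54, 1.56], [0.2, 2.42], [-1.41, 4.55], [0.19, 2.02], [-2.57, 2.57]. Speed limits (rad/s): [2.57, 2.57, 3.14, 3.14, 3.14, 3.14, 3.14].

INTERFACE

Orientations are given as a unit quaternion [x, y, z, w].
In Python, from station import r gives the robot as it stands.
- The arm moves only by the tool servo_tool, never from a script. Its argument "motion" is a list that holds one entry, the list of rows, each a list of 5 numbers: the shift along the tool's x, y, z normalised to -1 to 1, where 1 is 0.15 m, then the turn about the tool's z normalised to -1 to 1, where 1 is 30 degrees, then the gripper command: -1 is fully open, 1 is shut, values between are in proportion. In form: [[[tx, ty, tz, spin, jaw], ...]]. A call has 1 to 20 rows; each row is the pose to reach, as a shift and turn from the pose commanded when the call began, along the tool's axes at that moment; what a row does not reach only later rows make up. A row lasts 1/12 s, in which the tool goes at most 41.7 mm and 7.16 degrees, less where a joint would pass 70% of its speed; a pose out of reach is approached as far as the arm can. A call with a number of a shift or a turn outside -1 to 1 is refused whole. A call with a gripper value outside its range is refused whole. The fingers move at their own pace and stop on an object; the grip force is fixed at half the most. Time passes only in rows, so rows that repeat a pose let the fingers close. It gives the time, the measured TCP pose, the force, the opening and the grip force at its end, in the units of the state.
- r.get_obs(): the state, without advancing time (a new reading comes with each control period).
- r.snapshot(name): name is "side" or "top" or "wrist"; returns (picture, depth): 400x640x3 uint8, red, green, blue; 400x640 float32, m along the optical axis (not along the pixel's ray), 0 where there is no reading.
- r.camera_model(name): a dict with "fx", "fy", "cx", "cy" (pixels), "extrinsics" (4x4, takes a point from world to camera coordinates); the wrist camera has in their place "tool_from_camera" (4x4, takes a point from camera to tool coordinates, whose origin is the TCP and whose axes are the flange's). Camera axes: x right, y down, z forward; pixel columns grow to the right and rows downward; lengths in m; the calibration is good to about 2 mm. A picture is of the moment at which its call begins: read the wrist's pose just before it. camera_model takes no time and is no camera call.
- r.hand_in(): hands the job in; it is judged then, once.
The state is a dict: "time": time; "joint_pos": joint angles; "qd": joint speeds; "joint_efforts": joint torques, N m; "tool_pos": TCP position; "eef_rot": TCP orientation; "ft_force": force on the tool from outside, world axes, zero at the start; "ft_torque": the same for the moment, N m; "grip_width": finger opening in m; "finger_force": force on a finger pad.
Only numpy, scipy, OpenCV 4.12 (cv2) and the standard library are available. Lean on these libraries where they do the work, as an engineer would, in place of code of your own. Each camera call takes 0.05 s, during which the arm holds its last target. There are 200 camera calls.

TASK

The coffee tamper standing on the bed of the counter vise must be clamped by its steel base so that its handle can be serviced. Squeeze the vise's release lever, slide the jaw gently up until it holds the tamper in the V-block, let the lever go, then turn the crank until the jaw is firmly tight but not so hard that it marks the tamper; leave the tamper standing upright and the cups and pitcher where they are.

Things in the scene. Friction and masses are not known exactly. Their poses are not given: they have to be found in the camera images.
- vise: Grey and steel counter-top vise, bolted down, base 125 x 250 mm, bed top 50 mm up. Origin at its underside near the middle. +y: travel, from crank end to the fixed V-block; +x across; z up. The V-block (120 degree V opening to -y, 36 mm high) has its V bottom at y = 85 mm give or take 5 (shimmed; no reading tells), so a seated tamper's axis is at y = 51 mm give or take 5.
- tamper: Loose steel coffee tamper standing upright on the vise bed, between the jaws, 3 to 27 mm short of the V. Origin at the centre of its underside. Base 58 mm diameter, 26 mm high; knob handle on top, 95 mm high in all; about 0.45 kg. Pushing it along the bed takes 2 to 5 N.
- jaw: The moving jaw plate, 64 mm wide, 14 mm thick, 36 mm high, with a rubber facing, on the ram of the carriage. Sprung on its ram: it yields about 1 mm per 30 N.
- jaw_face (a point): Centre of the moving jaw's flat face that meets the tamper. Its +y axis points at the tamper: the jaw touches when the tamper's axis is 29 mm ahead of it.
- carriage (a joint): Slide of the carriage along the vise's +y, 0 to 0.10 m, growing towards the tamper. Locked while the lever is free: its half-nut drops into a rack of 5.5 mm pitch, which may shift it up to 3 mm. Slides with about 2 N while the lever is squeezed. Carries the jaw, the lever and the crank.
- grips (a point): Grasp point of the release, 30 mm above the carriage's top; axes as the vise's. Two upright steel paddles, 30 mm wide along y, 8 mm thick, 48 mm tall: the -x one fixed (outer face at x = -21 mm from here), the +x one the lever (leaning out, top at +35 mm, free; upright, outer face at +21 mm, squeezed). Close on both across x, gripper centred here.
- lever (a joint): Release lever's angle, rad: 0 free, 0.3 fully squeezed on its stop; the carriage is free from about 0.18. It springs back when let go (it may rest near 0.15 on a tooth of the rack until the crank's first turn draws it in). Squeezing takes 8 to 13 N at the grasp point: grip with 20 to 35 N.
- crank (a joint): Crank angle, rad, 0 to 11, about the vise's y axis 75 mm above its underside. The handle stands at x = 42 mm * sin(angle), z = 75 mm + 42 mm * cos(angle) in the vise's frame. Growing (clockwise seen from the crank end) drives the jaw forward 16 mm a turn. It stays where left (past about 60 N at the jaw it eases back to that when let go) and does not shift along y on the carriage.
- crank_pin (a point): Middle of the crank's free-spinning black handle, a round bar along the vise's y, 18 mm diameter, 50 mm long; its axes spin. Force at the handle while turning (up to 4 N less at rest, and 4 N less when backing off): 4 N idle, 6 N too loose (30 N at the jaw), 8 to 11 N firm (70 to 120 N at the jaw), 15 N marks the tamper (190 N).
- cup_a: White mug, 82 mm wide, 62 mm high, standing to the right of the vise; leave alone. Origin at its underside.
- cup_b: Another such mug, to the left; leave alone.
- pitcher: Steel milk pitcher, 80 mm wide, 100 mm high, to the left; leave alone. Origin at its underside.
Things that resemble listed ones, but are neither listed nor needed, are in the scene too. Leave any yellow look-alike of the tamper alone.

How it is judged:
On the way, in this order (a step that is already met when the one before it is completed fails the run):
1. with the lever squeezed, the jaw is slid up to the tamper (within 8 mm of its base) (value of joint lever above 0.15 rad and y of tamper in the frame of jaw_face below 0.037 m), for 0.1 s.
2. the lever is let go with the jaw still there, tightened by less than 30 N (value of joint lever below 0.06 rad and y of tamper in the frame of jaw_face below 0.037 m and contact force between jaw and tamper below 30 N), for 0.2 s.
At the end, for the whole second after the job is handed in: Jaw presses on the tamper with 30 to 190 N, lever free (below 0.06 rad), crank and tamper at rest; tamper upright (within 4 degrees) on the bed (origin less than 56 mm above the vise's), axis within 7 mm of the vise's centre line and beyond y = 43 mm in its frame; nothing touched (contact force between jaw and tamper between 30 and 190 N and value of joint lever below 0.06 rad and velocity of joint crank between -0.1 and 0.1 rad/s and linear speed of tamper below 0.01 m/s and angle between tamper's own z axis and vertical below 0.07 rad and x of tamper in the frame of vise between -0.007 and 0.007 m and y of tamper in the frame of vise above 0.043 m and z of tamper in the frame of vise below 0.056 m).
It fails at once if the jaw marks the tamper (over 190 N) (contact force between jaw and tamper above 190 N).
It fails at once if the jaw is rammed into the tamper (over 30 N) while the lever is squeezed (contact force between jaw and tamper above 30 N and value of joint lever above 0.2 rad).
It fails at once if the tamper is tipped by more than 17 degrees (angle between tamper's own z axis and vertical above 0.3 rad).
It fails at once if a cup or the pitcher is shifted by more than 20 mm (distance of any of cup_a, cup_b, pitcher from where it was at the start of the episode above 0.02 m).
It also fails if it takes over 72 s, if anything falls off the work surface, if the arm or the gripper's body presses on something with over 40 N, if the wrist force passes 120 N, or if a joint passes its speed limit or range.

## Working session

There is one attempt and no reset: what is moved stays moved. The work goes in short steps, Python scripts to look and compute and a tool call to move; the robot and the scene stay as the last step left them, time stands still between calls to the robot, and variables do not carry over. Pictures are saved under pics/ and viewed, at most 10 in all, crops included, and the job is handed in when it is done.

Besides the shell and the picture viewer there is one more tool, called as name(argument=value, ...) on one line, values as JSON. servo_tool: Moves the arm, as the interface text tells. Scaled input: -1 to 1 covers 0.15 m each way for a shift and 30 degrees each way for a turn. Its arguments: {"type":"object","properties":{"motion":{"type":"array","items":{"type":"array","items":{"type":"array","items":{"type":"number","minimum":-1,"maximum":1}}}}},"required":["motion"]}

```bash
mkdir -p pics; cat > h.py <<'E'
from station import r
import numpy as np, cv2
def grab(n):
    im,d=r.snapshot(n); m=r.camera_model(n); return im,d,m
def save(f,im): cv2.imwrite('pics/'+f,np.ascontiguousarray(im[...,::-1]))
def cloud(d,m):
    v,u=np.mgrid[:400,:640]; P=np.stack([(u-m['cx'])/m['fx']*d,(v-m['cy'])/m['fy']*d,d],-1)
    E=np.asarray(m['extrinsics']); return (P-E[:3,3])@E[:3,:3]
E
python3 - <<'E'
from h import *
for n in('top','side'):
    im,d,m=grab(n); save(n+'0.png',im); np.savez('pics/'+n+'0.npz',im=im,d=d,P=cloud(d,m))
o=r.get_obs(); print({k:np.round(v,3) for k,v in o.items()}, r.hold_point_z)
E
```

```text
{'time': np.float64(0.1), 'joint_pos': array([-0.924,  0.502, -0.427,  1.551,  0.221,  1.138, -0.21 ]), 'qd': array([ 0.001, -0.002, -0.002, -0.002, -0.   ,  0.003,  0.001]), 'joint_efforts': array([-1.1000e-02, -5.6787e+01, -5.8390e+00, -2.7991e+01, -6.9000e-02,
        2.4000e-02,  0.0000e+00]), 'tool_pos': array([0.243, 0.602, 0.226]), 'eef_rot': array([ 0.191,  0.982, -0.001, -0.   ]), 'ft_force': array([ 0.843,  0.115, -0.01 ]), 'ft_torque': array([-0.012, -0.017, -0.022]), 'finger_force': np.float64(0.0), 'grip_width': np.float64(0.091)} 0.0188
```

View pics/top0.png

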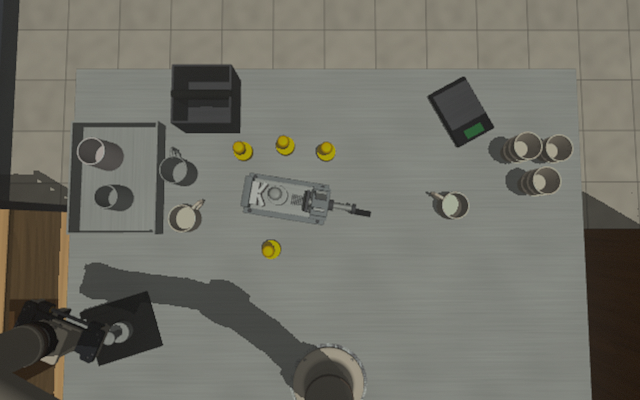

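View pics/side0.png

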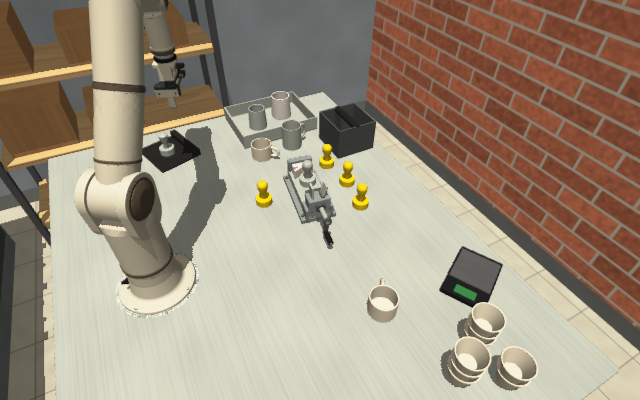

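The top view shows the vise at (245–330, 172–225), with its crank handle at (362, 212), V-block at (257, 192) and steel tamper at (276, 195). The look-alikes are the yellow tampers at (242,150), (285,145), (326,151), (270,249) and a steel one on a black mat at (120,332). The tamper I need is the steel one on the vise bed. I'll confirm that in a crop and measure.

```bash
python3 - <<'E'
from h import *
z=np.load('pics/top0.npz');im,d,P=z['im'],z['d'],z['P']
save('crop.png',cv2.resize(im[160:240,230:380],None,fx=5,fy=5,interpolation=cv2.INTER_CUBIC))
# height map crop
print('base depth', P[200,262],P[195,276],P[212,362],P[200,318], r.camera_model('top')['fx'])
reg=np.zeros(d.shape,bool);reg[165:235,235:345]=1
for lo,hi in((.012,.056),(.03,.045),(.045,.055),(.055,.08),(.08,.1),(.1,.13),(.13,.2)):
    M=reg&(P[...,2]>lo)&(P[...,2]<hi); q=P[M]
    if len(q)<5: print(lo,len(q)); continue
    rc=cv2.minAreaRect(q[:,:2].astype(np.float32)); print(lo,hi,len(q),np.round(rc[0],4),np.round(rc[1],4),round(rc[2],2),'z',np.round(np.median(q[:,2]),4))
reg[:]=0;reg[195:225,333:375]=1
M=reg&(P[...,2]>.05);q=P[M];v,u=np.nonzero(M)
for i in np.argsort(u): print(u[i],v[i],np.round(P[v[i],u[i]],3)) if u[i]%3==0 else 0
E
```

```text
base depth [0.54784008 0.19025696 0.07962584] [0.557773   0.14203545 0.14320908] [ 0.51298096 -0.10476724  0.04283917] [0.54633067 0.02684383 0.09719082] 394.4739436158211
0.012 0.056 1884 [0.5572 0.1244] [0.2542 0.1251] 80.76 z 0.0472
0.03 0.045 21 [0.556  0.1308] [0.1554 0.0858] 80.73 z 0.0444
0.045 0.055 1052 [0.5546 0.1114] [0.229  0.0922] 79.99 z 0.05
0.055 0.08 388 [0.552  0.0937] [0.2916 0.0957] 80.76 z 0.0724
0.08 0.1 914 [0.5509 0.0984] [0.2991 0.089 ] 80.08 z 0.0911
0.1 0.13 183 [0.5545 0.1203] [0.2446 0.0739] 80.52 z 0.1023
0.13 0.2 215 [0.554 0.087] [0.1595 0.0553] 80.41 z 0.1427
333 200 [ 0.547 -0.017  0.083]
333 201 [ 0.544 -0.016  0.092]
333 202 [ 0.541 -0.017  0.08 ]
333 203 [ 0.539 -0.017  0.077]
333 204 [ 0.535 -0.017  0.085]
333 205 [ 0.533 -0.017  0.08 ]
333 206 [ 0.53  -0.017  0.083]
333 207 [ 0.527 -0.017  0.077]
336 205 [ 0.533 -0.025  0.081]
336 207 [ 0.527 -0.026  0.076]
336 206 [ 0.53  -0.025  0.082]
336 203 [ 0.538 -0.025  0.081]
336 204 [ 0.535 -0.025  0.086]
339 203 [ 0.538 -0.034  0.081]
339 204 [ 0.535 -0.034  0.081]
339 206 [ 0.529 -0.034  0.085]
339 2
[... 407 characters left out ...]
 0.532 -0.052  0.081]
348 208 [ 0.524 -0.06   0.083]
348 206 [ 0.529 -0.06   0.085]
348 205 [ 0.533 -0.061  0.078]
348 209 [ 0.521 -0.06   0.08 ]
348 207 [ 0.526 -0.06   0.084]
351 206 [ 0.529 -0.069  0.083]
351 205 [ 0.532 -0.069  0.081]
351 209 [ 0.521 -0.069  0.083]
351 210 [ 0.518 -0.069  0.083]
351 212 [ 0.512 -0.069  0.077]
351 211 [ 0.515 -0.069  0.081]
351 207 [ 0.526 -0.069  0.086]
351 208 [ 0.524 -0.069  0.081]
354 204 [ 0.535 -0.078  0.083]
354 205 [ 0.532 -0.077  0.089]
354 208 [ 0.523 -0.077  0.087]
354 206 [ 0.529 -0.077  0.09 ]
354 207 [ 0.526 -0.077  0.088]
354 210 [ 0.518 -0.077  0.087]
354 209 [ 0.52  -0.077  0.09 ]
354 211 [ 0.515 -0.077  0.086]
372 203 [0.48  0.013 1.229]
```

View pics/crop.png

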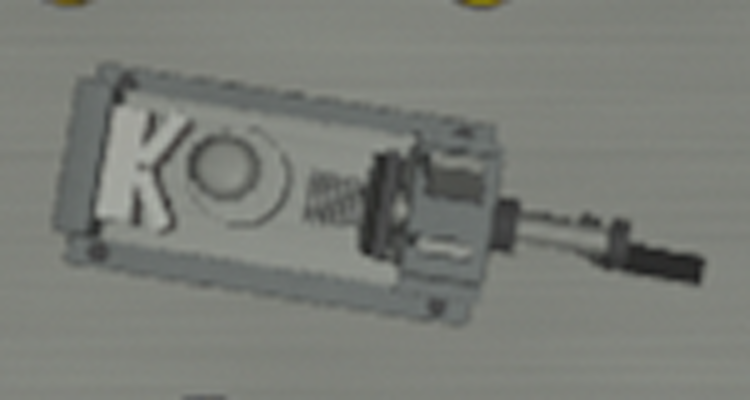

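The crop confirms it: the steel tamper in the vise stands between the V-block at crop (140,170) and the jaw at (380,205), with its knob at (222,165). The paddles are at (455,180) and (445,247), and the crank handle hangs low at (665,265). Next I'll put these in the vise frame.

```bash
cat >> h.py <<'E'
A=np.radians(80.75); YV=np.array([np.cos(A),np.sin(A),0]); XV=np.array([YV[1],-YV[0],0]); O=np.array([.5572,.1244,0])
def tov(P): return np.stack([(P-O)@XV,(P-O)@YV,P[...,2]],-1)
def tow(p): return O+p[0]*XV+p[1]*YV+np.array([0,0,p[2]])
E
python3 - <<'E'
from h import *
for n in ('top','side'):
    z=np.load(f'pics/{n}0.npz');P=z['P'];V=tov(P);ok=z['d']>0
    print(n)
    def rep(nm,lo,hi):
        M=ok&np.all((V>lo)&(V<hi),-1);q=V[M]
        if len(q)<4: print(nm,len(q));return
        print(nm,len(q),'p3',np.round(np.percentile(q,3,axis=0)*1e3,1),'med',np.round(np.median(q,0)*1e3,1),'p97',np.round(np.percentile(q,97,axis=0)*1e3,1))
    rep('base',(-.1,-.16,.015),(.1,.16,.05))
    rep('vblock',(-.06,.05,.075),(.06,.14,.095))
    rep('knob',(-.04,-.01,.125),(.04,.1,.17))
    rep('tbase',(-.04,-.03,.070),(.04,.06,.082))
    rep('carr+pad',(-.05,-.13,.09),(.05,-.02,.2))
    rep('paddle-',(-.05,-.13,.12),(.0,-.02,.2))
    rep('paddle+',(.0,-.13,.12),(.05,-.02,.2))
    rep('carrtop',(-.05,-.13,.088),(.05,-.02,.115))
    rep('jaw',(-.05,-.08,.08),(.05,-.0,.09))
    rep('handle',(-.06,-.29,.015),(.06,-.205,.12))
    rep('arm',(-.06,-.205,.015),(.06,-.13,.12))
E
```

```text
top
base 1256 p3 [ -60.7 -103.7   15.4] med [-14.9  -0.8  21.1] p97 [ 60.3 115.7  49.9]
vblock 382 p3 [-35.6  62.1  79.5] med [-1.  91.8 85.9] p97 [ 35.  121.2  94.7]
knob 137 p3 [-12.6   8.7 133.1] med [  3.   23.8 141.4] p97 [ 18.6  40.3 147. ]
tbase 166 p3 [-23.4  -1.6  71.2] med [-2.1 13.9 75.7] p97 [29.6 48.8 80.3]
carr+pad 498 p3 [ -35.6 -126.1   91.1] med [  -0.8 -100.9  100.3] p97 [ 34.8 -62.7 148.5]
paddle- 35 p3 [ -25.2 -116.5  127.8] med [ -21.5 -102.6  148.1] p97 [-17.6 -89.  151.5]
paddle+ 59 p3 [  16.8 -115.9  122.1] med [  22.7 -103.7  141.5] p97 [ 29.7 -89.9 146.9]
carrtop 432 p3 [ -35.9 -126.6   88.7] med [ -3.1 -97.4  99. ] p97 [ 35.2 -59.4 108.1]
jaw 79 p3 [-28.9 -75.1  82.3] med [ -0.9 -63.   87.3] p97 [ 27.2 -55.6  89.8]
handle 98 p3 [ -14.5 -257.1   33.2] med [  -6.6 -231.8   41. ] p97 [   2.5 -205.9   85.7]
arm 182 p3 [ -14.1 -203.2   73.8] med [  -0.9 -166.3   82.6] p97 [  12.4 -131.6   92. ]
side
base 629 p3 [ -62.8 -124.9   15.4] med [-45.5 -18.3  25.9] p97 [ 57.1 114.4  49.7]
vblock 164 p3 [-46.4  62.1  75.6] med [-18.4  99.9  85.6] p97 [ 37.8 121.9  94.6]
knob 80 p3 [-15.    7.2 126.4] med [ -1.   16.3 139.2] p97 [ 15.5  33.2 145.3]
tbase 125 p3 [-26.   -3.5  70.8] med [-4.2 18.1 75.1] p97 [26.6 52.  79.9]
carr+pad 363 p3 [ -38.7 -127.8   91.9] med [  -3.6 -111.4  101.6] p97 [ 30.4 -81.2 146.9]
paddle- 45 p3 [ -27.4 -119.1  122.8] med [ -25.1 -105.7  140.7] p97 [-20.1 -88.8 148.7]
paddle+ 52 p3 [  14.9 -117.8  121.6] med [  20.2 -107.9  136.4] p97 [ 27.7 -89.6 147. ]
carrtop 272 p3 [ -39.6 -128.1   88.9] med [  -4.1 -113.3   99.2] p97 [ 31.9 -64.3 111.3]
jaw 18 p3 [-32. -68.  86.] med [  3.8 -60.9  88.4] p97 [ 19.  -55.2  89.9]
handle 133 p3 [ -16.5 -257.7   31. ] med [  -8.3 -219.2   41.7] p97 [   6.4 -205.2   86.4]
arm 154 p3 [ -16.9 -204.4   41.7] med [  -5.1 -155.9   81.5] p97 [  15.7 -130.9   91.3]
```

```bash
cat >> h.py <<'E'
from scipy.spatial.transform import Rotation as Ro
def go(p,w=False,ang=np.degrees(A)-90):
    """p: TCP target in vise frame; prints normalised total shift/turn; tool y aimed at world angle ang (mod 180)"""
    o=r.get_obs(); R=Ro.from_quat(o['eef_rot']).as_matrix(); t=np.asarray(p) if w else tow(p)
    s=R.T@(t-o['tool_pos'])/.15; a=np.degrees(np.arctan2(R[1,1],R[0,1])); da=(a-ang+90)%180-90
    print('shift',np.round(s,3),'turn',round(da/30,3),'| tcp vise',np.round(tov(o['tool_pos']),4),'F',np.round(o['ft_force'],1),'Fv x,y',np.round([o['ft_force']@XV,o['ft_force']@YV],1),'w',round(float(o['grip_width']),4),'tilt',np.round(R[:,2],3),'t',round(float(o['time']),2))
E
python3 - <<'E'
from h import *
go((-.001,-.103,.23))
E
```

```text
shift [-3.278 -2.841 -0.023] turn 2.575 | tcp vise [-0.3867  0.421   0.2258] F [ 0.8  0.1 -0. ] Fv x,y [0.8 0.2] w 0.0914 tilt [-0.001 -0.002 -1.   ] t 0.1
```

servo_tool(motion=[[[-0.25,-0.22,-0.1,0.2,-1],[-0.5,-0.43,-0.1,0.4,-1],[-0.75,-0.65,-0.1,0.6,-1],[-1,-0.87,-0.1,0.8,-1],[-1,-0.87,-0.1,1,-1]]])

```text
time: 0.52
tool_pos: [0.3349, 0.4222, 0.2413]
eef_rot: [0.441, 0.897, -0.001, 0.0]
ft_force: [-0.2, -0.0, -0.9]
grip_width: 0.0919
finger_force: 0.0
```

```bash
python3 - <<'E'
from h import *
go((-.001,-.103,.23))
E
```

```text
shift [-2.942 -0.543  0.079] turn 1.562 | tcp vise [-0.2673  0.2582  0.2413] F [-0.2 -0.  -0.9] Fv x,y [-0.1 -0.1] w 0.0919 tilt [-0.    -0.002 -1.   ] t 0.52
```

servo_tool(motion=[[[-0.25,-0.05,0,0.2,-1],[-0.5,-0.1,0,0.4,-1],[-0.75,-0.15,0,0.6,-1],[-1,-0.2,0,0.8,-1],[-1,-0.2,0,1,-1]]])

```text
time: 0.93
tool_pos: [0.4063, 0.2803, 0.2413]
eef_rot: [0.662, 0.749, -0.001, 0.002]
ft_force: [1.0, -0.6, -0.6]
grip_width: 0.092
finger_force: 0.0
```

```bash
python3 - <<'E'
from h import *
go((-.001,-.103,.23))
E
```

```text
shift [-1.812  0.67   0.084] turn 0.545 | tcp vise [-0.174   0.1296  0.2413] F [ 1.  -0.6 -0.6] Fv x,y [ 1.1 -0.4] w 0.092 tilt [ 0.001 -0.005 -1.   ] t 0.93
```

servo_tool(motion=[[[-0.25,0.15,0,0.2,-1],[-0.5,0.3,0,0.4,-1],[-0.75,0.45,0,0.54,-1],[-1,0.6,0,0.54,-1],[-1,0.67,0,0.54,-1],[-1,0.67,0,0.54,-1]]])

```text
time: 1.43
tool_pos: [0.526, 0.1498, 0.2414]
eef_rot: [0.758, 0.652, 0.0, 0.001]
ft_force: [-0.0, 0.4, 0.3]
grip_width: 0.092
finger_force: 0.0
```

```bash
python3 - <<'E'
from h import *
go((-.001,-.103,.23))
E
```

```text
shift [-0.823  0.217  0.078] turn 0.021 | tcp vise [-0.0349  0.0201  0.2414] F [-0.   0.4  0.3] Fv x,y [-0.1  0.4] w 0.092 tilt [ 0.002 -0.002 -1.   ] t 1.43
```

servo_tool(motion=[[[-0.25,0.1,0,0.02,-1],[-0.5,0.2,0,0.02,-1],[-0.75,0.22,0,0.02,-1],[-0.82,0.22,0,0.02,-1],[-0.82,0.22,0,0.02,-1]]])

```text
time: 1.85
tool_pos: [0.5369, 0.024, 0.2413]
eef_rot: [0.761, 0.649, -0.001, 0.0]
ft_force: [-0.4, 0.6, -0.4]
grip_width: 0.092
finger_force: 0.0
```

```bash
cat >> h.py <<'E'
def wcloud(d,m,o):
    v,u=np.mgrid[:400,:640]; P=np.stack([(u-m['cx'])/m['fx']*d,(v-m['cy'])/m['fy']*d,d],-1)
    T=np.asarray(m['tool_from_camera']); P=P@T[:3,:3].T+T[:3,3]
    return P@Ro.from_quat(o['eef_rot']).as_matrix().T+o['tool_pos']
def rep(V,ok,nm,lo,hi):
    M=ok&np.all((V>lo)&(V<hi),-1);q=V[M]
    if len(q)<4: print(nm,len(q));return
    print(nm,len(q),'p3',np.round(np.percentile(q,3,axis=0)*1e3,1),'med',np.round(np.median(q,0)*1e3,1),'p97',np.round(np.percentile(q,97,axis=0)*1e3,1))
E
python3 - <<'E'
from h import *
go((-.001,-.103,.111))
o=r.get_obs(); im,d,m=grab('wrist'); save('w1.png',im); P=wcloud(d,m,o);V=tov(P);ok=d>0
np.savez('pics/w1.npz',V=V,ok=ok)
for a in [('p-',(-.05,-.14,.12),(0,-.02,.2)),('p+',(0,-.14,.12),(.06,-.02,.2)),('ctop',(-.05,-.14,.09),(.05,-.075,.11)),('jaw',(-.05,-.08,.08),(.05,0,.09)),('knob',(-.04,0,.13),(.04,.06,.16)),('tbase',(-.04,-.03,.07),(.04,.06,.08)),('bed',(-.06,-.05,.045),(.06,.06,.055)),('handle',(-.03,-.27,.02),(.03,-.205,.06))]: rep(V,ok,*a)
E
```

```text
shift [-0.003  0.021  0.869] turn 0.004 | tcp vise [-0.0039 -0.1023  0.2413] F [-0.4  0.6 -0.4] Fv x,y [-0.5  0.6] w 0.092 tilt [-0.001 -0.001 -1.   ] t 1.85
p- 383 p3 [ -25.3 -115.8  125.9] med [-21.4 -99.5 146.5] p97 [-17.9 -88.1 147.9]
p+ 604 p3 [  16.1 -116.2  121.4] med [  22.1 -101.3  140.4] p97 [ 29.3 -88.2 144.2]
ctop 2563 p3 [ -36.7 -126.4   91.4] med [ -3.4 -95.2  98.9] p97 [ 34.4 -78.4 104.6]
jaw 1071 p3 [-29.7 -78.3  81.5] med [ -0.5 -64.1  87.8] p97 [ 28.8 -55.8  89.8]
knob 1874 p3 [-12.5   7.5 133.4] med [  2.7  22.4 141.8] p97 [ 18.4  38.2 144.3]
tbase 1365 p3 [-24.2  -2.4  73. ] med [ 0.4 11.6 75.1] p97 [29.5 57.3 76.7]
bed 6060 p3 [-44.  -47.5  47.7] med [ -7.9 -10.3  49.2] p97 [42.4 57.  51.5]
handle 8 p3 [ -15.1 -212.1   29.6] med [ -14.9 -209.8   36.2] p97 [ -13.5 -208.4   39.5]
```

View pics/w1.png

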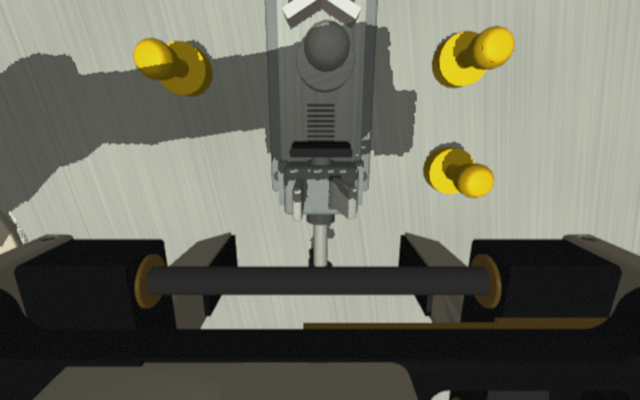

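The wrist view agrees with the top view. The paddles are at pixels (297,200) and (345,200), the jaw at (320,150) and the knob at (327,45). In the vise frame, the grips point is about (-4.5, -102, 130) mm. Now I'll descend.

servo_tool(motion=[[[0,0,0.25,0,-1],[0,0,0.5,0,-1],[0,0,0.65,0,-1],[0,0,0.75,0,-1],[0,0,0.82,0,-1],[0,0,0.87,0,-1],[0,0,0.87,0,-1]]])

```text
time: 2.48
tool_pos: [0.537, 0.0295, 0.11]
eef_rot: [0.759, 0.652, -0.001, -0.001]
ft_force: [-0.6, 0.1, 1.0]
grip_width: 0.092
finger_force: 0.0
```

servo_tool(motion=[[[0,0,0,0,0],[0,0,0,0,0.5],[0,0,0,0,1],[0,0,0,0,1],[0,0,0,0,1],[0,0,0,0,1],[0,0,0,0,1],[0,0,0,0,1]]])

```text
time: 3.15
tool_pos: [0.5372, 0.0282, 0.1126]
eef_rot: [0.759, 0.651, -0.0, -0.001]
ft_force: [-13.9, 1.3, 20.7]
grip_width: 0.0431
finger_force: 19.3
```

```bash
python3 - <<'E'
from h import *
go((-.0045,-.102,.111))
E
```

```text
shift [-0.026 -0.002  0.011] turn 0.014 | tcp vise [-0.0043 -0.0981  0.1126] F [-13.9   1.3  20.7] Fv x,y [-13.9  -1. ] w 0.0431 tilt [-0.002  0.001 -1.   ] t 3.15
```

servo_tool(motion=[[[0.03,0,-0.01,0,1],[0.06,0,-0.01,0,1],[0.09,0,-0.01,0,1],[0.12,0,-0.01,0,1],[0.15,0,-0.01,0,1],[0.18,0,-0.01,0,1],[0.21,0,-0.01,0,1],[0.24,0,-0.01,0,1],[0.265,0,-0.01,0,1],[0.265,0,-0.01,0,1]]])

```text
time: 3.98
tool_pos: [0.5436, 0.0692, 0.1127]
eef_rot: [0.759, 0.651, 0.0, -0.001]
ft_force: [-4.6, 3.4, 2.6]
grip_width: 0.0424
finger_force: 30.0
```

```bash
python3 - <<'E'
from h import *
go((-.0045,-.062,.111))
o=r.get_obs(); im,d,m=grab('wrist'); P=wcloud(d,m,o);V=tov(P);ok=d>0
save('w2.png',im[:260])
for a in [('jaw',(-.04,-.05,.078),(.04,0.01,.09)),('knob',(-.04,0,.13),(.04,.06,.16)),('tbase',(-.04,-.03,.07),(.04,.06,.0785))]: rep(V,ok,*a)
E
```

```text
shift [-0.036  0.     0.011] turn 0.018 | tcp vise [-0.0046 -0.0566  0.1127] F [-4.6  3.4  2.6] Fv x,y [-5.1  2.6] w 0.0424 tilt [-0.001  0.002 -1.   ] t 3.98
jaw 3255 p3 [-30.6 -36.8  79.4] med [ -0.8 -22.6  87.5] p97 [ 28.7 -14.2  89.8]
knob 6117 p3 [-12.6   8.7 134.1] med [  2.4  24.2 141.9] p97 [ 17.8  39.1 144.1]
tbase 1697 p3 [-27.2 -14.3  71.9] med [-12.1   7.1  75. ] p97 [27.5 58.3 77.1]
```

View pics/w2.png

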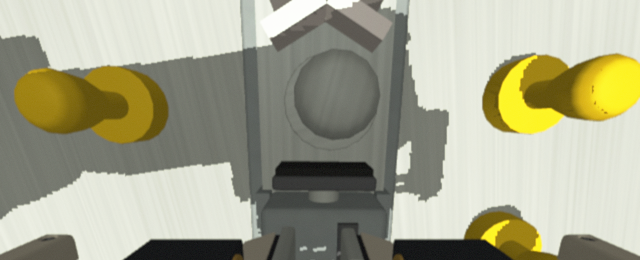

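The wrist view shows the jaw's rubber edge at (323,165) and the tamper's base rim at (333,148), so about 9 mm of gap. The V at (325,10) is still clear. I'll keep sliding and push the tamper to around y = 41.

servo_tool(motion=[[[0.016,0,0,0,1],[0.032,0,0,0,1],[0.048,0,0,0,1],[0.062,0,0,0,1],[0.075,0,0,0,1],[0.09,0,0,0,1],[0.105,0,0,0,1],[0.12,0,0,0,1],[0.135,0,0,0,1],[0.15,0,0,0,1],[0.165,0,0,0,1],[0.165,0,0,0,1]]])

```text
time: 5.03
tool_pos: [0.547, 0.0905, 0.1127]
eef_rot: [0.759, 0.651, -0.001, -0.0]
ft_force: [-6.4, -3.8, 5.7]
grip_width: 0.0427
finger_force: 30.0
```

```bash
python3 - <<'E'
from h import *
go((-.0045,-.032,.111))
o=r.get_obs(); im,d,m=grab('wrist'); P=wcloud(d,m,o);V=tov(P);ok=d>0
save('w3.png',im[:260])
for a in [('jaw',(-.04,-.03,.078),(.04,0.025,.09)),('knob',(-.04,0.01,.13),(.04,.08,.16)),('vblock',(-.045,.05,.08),(.045,.13,.095))]: rep(V,ok,*a)
E
```

```text
shift [0.02  0.001 0.011] turn 0.015 | tcp vise [-0.0046 -0.0351  0.1127] F [-6.4 -3.8  5.7] Fv x,y [-5.7 -4.8] w 0.0427 tilt [-0.002 -0.001 -1.   ] t 5.03
jaw 3272 p3 [-30.6 -15.3  79.4] med [-1.2 -1.3 87.5] p97 [28.5  7.2 89.7]
knob 5785 p3 [-12.6  21.2 134. ] med [  2.4  36.8 141.9] p97 [ 17.8  51.6 144.1]
vblock 7043 p3 [-32.1  61.4  82.2] med [-0.7 83.7 84.1] p97 [30.3 96.7 85.4]
```

View pics/w3.png

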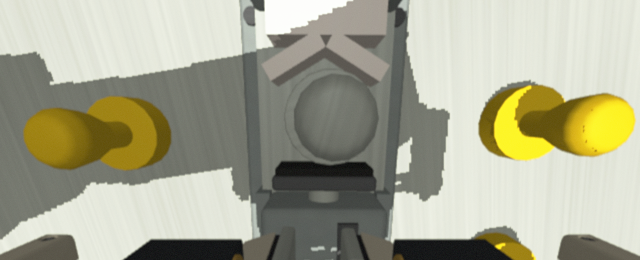

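```bash
python3 - <<'E'
from h import *
o=r.get_obs(); im,d,m=grab('wrist'); V=tov(wcloud(d,m,o));ok=d>0
M=ok&(V[...,2]>.081)&(V[...,2]<.095)&(V[...,1]>.05)&(V[...,1]<.13)
for x in range(-30,31,5):
    q=V[M&(abs(V[...,0]*1e3-x)<1.2)]; print(x,len(q),np.round(np.percentile(q[:,1],3)*1e3,1) if len(q) else '')
E
```

```text
-30 256 58.4
-25 266 61.4
-20 258 64.1
-15 250 66.9
-10 257 69.7
-5 257 72.8
0 187 74.4
5 236 71.9
10 265 68.8
15 262 65.9
20 262 63.2
25 266 60.2
30 256 57.9
```

The V apex measures y = 75.2 mm, which puts the seated tamper axis at 41.7 mm. The tamper is at 36.5 mm and touching the jaw, so about 5 mm of free travel is left. That makes it safe to let the lever go here.

servo_tool(motion=[[[0,0,0,0,0.2],[0,0,0,0,-0.4],[0,0,0,0,-1],[0,0,0,0,-1],[0,0,0,0,-1],[0,0,0,0,-1],[0,0,-0.15,0,-1],[0,0,-0.3,0,-1],[0,0,-0.5,0,-1],[0,0,-0.7,0,-1],[-0.2,0,-0.7,0,-1],[-0.45,0,-0.7,0,-1],[-0.7,0,-0.7,0,-1],[-0.9,0,-0.7,0,-1],[-0.9,0,-0.7,0,-1]]])

```text
time: 6.38
tool_pos: [0.5258, -0.0496, 0.218]
eef_rot: [0.762, 0.647, -0.001, 0.001]
ft_force: [-0.2, -0.8, -1.0]
grip_width: 0.0923
finger_force: 0.0
```

```bash
python3 - <<'E'
from h import *
go((-.007,-.17,.13))
o=r.get_obs(); im,d,m=grab('wrist'); V=tov(wcloud(d,m,o));ok=d>0
im2,d2,m2=grab('top'); V2=tov(cloud(d2,m2)); np.savez('pics/x4.npz',V=V,V2=V2,ok=ok,d2=d2)
save('c4.png',np.hstack([cv2.resize(im,(400,250)),cv2.resize(im2[165:240,235:355],(400,250))]))
for a in [('p-',(-.05,-.07,.12),(0,-.005,.2)),('p+',(0,-.07,.12),(.06,-.005,.2)),('jaw',(-.04,-.03,.078),(.04,0.025,.09)),('knob',(-.04,0.01,.13),(.04,.08,.16)),('handle',(-.03,-.21,.02),(.03,-.145,.06))]:
    rep(V,ok,*a);rep(V2,d2>0,*a)
E
```

```text
shift [ 0.047 -0.027  0.587] turn -0.002 | tcp vise [-0.003  -0.1768  0.218 ] F [-0.2 -0.8 -1. ] Fv x,y [-0.  -0.8] w 0.0923 tilt [-0.    -0.004 -1.   ] t 6.38
p- 666 p3 [-25.4 -55.1 122.7] med [-20.9 -43.9 146.4] p97 [-17.8 -31.1 148.3]
p- 38 p3 [-25.2 -54.6 123.8] med [-22.  -41.4 147.3] p97 [-17.6 -25.6 150.8]
p+ 868 p3 [ 12.7 -55.  121.9] med [ 17.3 -42.7 143.2] p97 [ 23.2 -29.5 145.6]
p+ 50 p3 [ 13.4 -54.3 121.6] med [ 17.7 -40.5 143.5] p97 [ 23.3 -26.3 150.2]
jaw 44 p3 [ -9.4 -11.5  78.8] med [ -0.8 -10.4  82.8] p97 [ 8.  -8.9 85.6]
jaw 102 p3 [-29.4 -12.   78.7] med [ 1.   0.1 86.8] p97 [27.3 21.5 89.9]
knob 0
knob 139 p3 [-11.8  20.1 133.1] med [  3.4  35.4 141.8] p97 [ 19.4  51.7 146.3]
handle 618 p3 [ -15.7 -193.6   33.6] med [  -7.6 -172.5   40. ] p97 [   1.3 -151.8   42.2]
handle 0
```

View pics/c4.png

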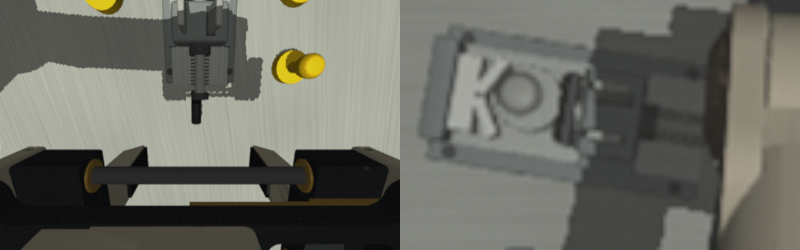

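The lever rests halfway, with its paddle's outer edge at x = 23 mm, so the rack is on a tooth; the description says the crank draws it in. The handle is at (-7, -172, 33) mm and the crank angle is about 3.29 rad. I'll approach the handle's outer half.

servo_tool(motion=[[[-0.06,-0.03,0.2,0,-1],[-0.06,-0.03,0.45,0,-1],[-0.06,-0.03,0.7,0,-1],[-0.06,-0.03,0.9,0,-1],[-0.06,-0.03,1,0,-1],[-0.06,-0.03,1,0,-1]]])

```text
time: 6.98
tool_pos: [0.5183, -0.0474, 0.0638]
eef_rot: [0.758, 0.652, -0.002, -0.003]
ft_force: [-0.5, 0.2, 0.2]
grip_width: 0.0918
finger_force: 0.0
```

```bash
python3 - <<'E'
from h import *
go((-.0072,-.186,.022))
E
```

```text
shift [-0.068  0.025  0.279] turn 0.021 | tcp vise [-0.0108 -0.1758  0.0638] F [-0.5  0.2  0.2] Fv x,y [-0.5  0.1] w 0.0918 tilt [-0.007  0.001 -1.   ] t 6.98
```

servo_tool(motion=[[[-0.07,0.02,0.05,0.02,-1],[-0.07,0.02,0.05,0.02,-1],[-0.07,0.02,0.05,0.02,-1]]])

```text
time: 7.23
tool_pos: [0.5238, -0.0615, 0.0612]
eef_rot: [0.763, 0.646, 0.001, 0.001]
ft_force: [-0.3, 0.3, 0.1]
grip_width: 0.0918
finger_force: 0.0
```

```bash
python3 - <<'E'
from h import *
go((-.0072,-.186,.022))
E
```

```text
shift [ 0.019 -0.028  0.261] turn -0.007 | tcp vise [-0.0031 -0.1889  0.0612] F [-0.3  0.3  0.1] Fv x,y [-0.4  0.2] w 0.0918 tilt [ 0.002 -0.    -1.   ] t 7.23
```

servo_tool(motion=[[[0.01,-0.02,0.08,0,-1],[0.01,-0.02,0.16,0,-1],[0.01,-0.02,0.22,0,-1],[0.01,-0.02,0.26,0,-1],[0.01,-0.02,0.26,0,-1],[0.01,-0.02,0.26,0,-1],[0.01,-0.02,0.26,0,-1]]])

```text
time: 7.82
tool_pos: [0.5203, -0.0589, 0.0214]
eef_rot: [0.763, 0.647, 0.0, 0.0]
ft_force: [0.6, -0.5, -0.1]
grip_width: 0.0919
finger_force: 0.0
```

```bash
python3 - <<'E'
from h import *
go((-.0072,-.186,.022))
E
```

```text
shift [ 0.006 -0.001 -0.004] turn -0.005 | tcp vise [-0.007  -0.1868  0.0214] F [ 0.6 -0.5 -0.1] Fv x,y [ 0.6 -0.4] w 0.0919 tilt [ 0. -0. -1.] t 7.82
```

On target with no contact. Closing on the handle.

servo_tool(motion=[[[0,0,0,0,0],[0,0,0,0,1],[0,0,0,0,1],[0,0,0,0,1],[0,0,0,0,1],[0,0,0,0,1],[0,0,0,0,1],[0,0,0,0,1],[0,0,0,0,1],[0,0,0,0,1]]])

```text
time: 8.65
tool_pos: [0.52, -0.0588, 0.0212]
eef_rot: [0.763, 0.647, 0.0, -0.0]
ft_force: [0.4, -0.6, 0.4]
grip_width: 0.0298
finger_force: 0.0
```

```bash
python3 - <<'E'
from h import *
go((-.0072,-.186,.022))
# circle path: TCP z offset const; shifts for dth from 3.29
t0=3.29
for dt in np.arange(.2,5.2,.2):
    t=t0+dt; print(round(dt,1),np.round([.042*(np.sin(t)-np.sin(t0))/.15,-.042*(np.cos(t)-np.cos(t0))/.15],3))
E
```

```text
shift [ 0.005  0.001 -0.005] turn -0.005 | tcp vise [-0.0073 -0.1868  0.0212] F [ 0.4 -0.6  0.4] Fv x,y [ 0.5 -0.6] w 0.0298 tilt [-0.  0. -1.] t 8.65
0.2 [-0.054 -0.014]
0.4 [-0.105 -0.038]
0.6 [-0.149 -0.072]
0.8 [-0.186 -0.114]
1.0 [-0.214 -0.162]
1.2 [-0.232 -0.215]
1.4 [-0.239 -0.271]
1.6 [-0.234 -0.326]
1.8 [-0.219 -0.38 ]
2.0 [-0.193 -0.43 ]
2.2 [-0.158 -0.473]
2.4 [-0.115 -0.509]
2.6 [-0.066 -0.536]
2.8 [-0.012 -0.552]
3.0 [ 0.043 -0.557]
3.2 [ 0.099 -0.551]
3.4 [ 0.152 -0.534]
3.6 [ 0.201 -0.507]
3.8 [ 0.244 -0.471]
4.0 [ 0.278 -0.427]
4.2 [ 0.303 -0.377]
4.4 [ 0.318 -0.323]
4.6 [ 0.321 -0.267]
4.8 [ 0.314 -0.211]
5.0 [ 0.295 -0.159]
```

servo_tool(motion=[[[0,0,0,0,1],[0,0,0,0,1],[0,0,0,0,1],[0,0,0,0,1],[0,0,0,0,1]]])

```text
time: 9.07
tool_pos: [0.5199, -0.0588, 0.0212]
eef_rot: [0.763, 0.647, -0.0, -0.0]
ft_force: [0.2, -0.2, 0.4]
grip_width: 0.0173
finger_force: 30.0
```

```bash
python3 - <<'E'
from h import *
go((-.0072,-.186,.022))
E
```

```text
shift [ 0.006  0.001 -0.005] turn -0.005 | tcp vise [-0.0074 -0.1868  0.0212] F [ 0.2 -0.2  0.4] Fv x,y [ 0.3 -0.2] w 0.0173 tilt [-0.  0. -1.] t 9.07
```

Gripped at 17.3 mm (the handle is 18 mm) with almost no side force, so it's well centred. Turning the first 1.6 rad.

servo_tool(motion=[[[0,-0.027,-0.006,0,1],[0,-0.054,-0.014,0,1],[0,-0.08,-0.025,0,1],[0,-0.105,-0.038,0,1],[0,-0.128,-0.054,0,1],[0,-0.149,-0.072,0,1],[0,-0.168,-0.092,0,1],[0,-0.186,-0.114,0,1],[0,-0.201,-0.138,0,1],[0,-0.214,-0.162,0,1],[0,-0.224,-0.188,0,1],[0,-0.232,-0.215,0,1],[0,-0.236,-0.243,0,1],[0,-0.239,-0.271,0,1],[0,-0.237,-0.299,0,1],[0,-0.234,-0.326,0,1],[0,-0.234,-0.326,0,1]]])

```text
time: 10.48
tool_pos: [0.4852, -0.054, 0.0708]
eef_rot: [0.763, 0.647, -0.0, 0.0]
ft_force: [1.5, -4.6, -1.7]
grip_width: 0.017
finger_force: 30.0
```

```bash
python3 - <<'E'
from h import *
go((-.042,-.186,.07))
im2,d2,m2=grab('side'); V2=tov(cloud(d2,m2));
for a in [('p-',(-.05,-.07,.12),(0,-.005,.2)),('p+',(0,-.07,.12),(.06,-.005,.2)),('jaw',(-.04,-.02,.08),(.04,0.025,.09)),('knob',(-.04,0.01,.125),(.04,.08,.16))]: rep(V2,d2>0,*a)
E
```

```text
shift [0.011 0.002 0.005] turn -0.006 | tcp vise [-0.0424 -0.1876  0.0708] F [ 1.5 -4.6 -1.7] Fv x,y [ 2.2 -4.3] w 0.017 tilt [-0.    -0.001 -1.   ] t 10.48
p- 0
p+ 0
jaw 0
knob 0
```

servo_tool(motion=[[[-0.006,0.007,-0.027,0,1],[-0.006,0.015,-0.054,0,1],[-0.006,0.028,-0.079,0,1],[-0.006,0.041,-0.104,0,1]]])

```text
time: 10.87
tool_pos: [0.4904, -0.0562, 0.0855]
eef_rot: [0.763, 0.647, -0.001, -0.0]
ft_force: [3.6, -5.4, -9.0]
grip_width: 0.0166
finger_force: 30.0
```

servo_tool(motion=[[[0,0.017,-0.023,0,1],[0,0.035,-0.043,0,1],[0,0.056,-0.062,0,1],[0,0.078,-0.079,0,1]]])

```text
time: 11.2
tool_pos: [0.5003, -0.0582, 0.0965]
eef_rot: [0.763, 0.647, -0.002, -0.001]
ft_force: [0.7, -6.8, -10.1]
grip_width: 0.017
finger_force: 30.0
```

```bash
cat >> h.py <<'E'
def crank():
    o=r.get_obs(); p=tov(o['tool_pos']); f=o['ft_force']; x=p[0]+.0008; z=p[2]+.0118-.075
    th=np.arctan2(x,z)%(2*np.pi); th+=0 if th>2.5 else 2*np.pi
    F=-(f@XV*np.cos(th)-f[2]*np.sin(th)); Fr=f@XV*np.sin(th)+f[2]*np.cos(th)
    print('th',round(th,3),'dt',round(th-3.29,3),'rad mm',round(np.hypot(x,z)*1e3,1),'Ftan resist',round(F,1),'Frad',round(Fr,1),'Fy',round(f@YV,1),'y',round(p[1],4),'w',round(float(o['grip_width']),4),'t',round(float(o['time']),2))
E
python3 - <<'E'
from h import *
crank()
E
```

```text
th 5.62 dt 2.33 rad mm 42.3 Ftan resist 4.8 Frad -9.0 Fy -6.6 y -0.1894 w 0.017 t 11.2
```

servo_tool(motion=[[[-0.006,0.024,-0.014,0,1],[-0.006,0.049,-0.025,0,1],[-0.006,0.076,-0.034,0,1],[-0.006,0.103,-0.04,0,1]]])

```text
time: 11.53
tool_pos: [0.5139, -0.0609, 0.1027]
eef_rot: [0.763, 0.647, -0.003, -0.003]
ft_force: [-8.3, -5.2, 2.6]
grip_width: 0.017
finger_force: 30.0
```

```bash
python3 - <<'E'
from h import *
crank()
im,d,m=grab('wrist'); o=r.get_obs(); V=tov(wcloud(d,m,o));ok=d>0
save('w5.png',im[:300])
im2,d2,m2=grab('top'); V2=tov(cloud(d2,m2))
for a in [('p-',(-.035,-.07,.12),(-.01,-.015,.155)),('p+',(0.01,-.07,.12),(.04,-.015,.155)),('jaw',(-.04,-.02,.08),(.04,0.025,.09)),('knob',(-.04,0.01,.13),(.04,.08,.16))]:
    rep(V,ok,*a); rep(V2,d2>0,*a)
crank()
E
```

```text
th 5.984 dt 2.694 rad mm 41.3 Ftan resist 6.3 Frad 4.7 Fy -6.4 y -0.1898 w 0.017 t 11.53
p- 0
p- 36 p3 [-25.3 -57.8 130.2] med [-21.8 -44.2 146.6] p97 [-17.8 -30.7 151.1]
p+ 0
p+ 60 p3 [ 16.2 -56.5 122.7] med [ 22.4 -42.7 141. ] p97 [ 29.3 -28.6 147.9]
jaw 0
jaw 99 p3 [-29.1 -15.   80.9] med [-1.   1.8 87.2] p97 [26.8 10.4 89.8]
knob 0
knob 138 p3 [-12.2  23.4 133.4] med [  3.2  38.4 141.7] p97 [ 18.8  54.9 145.6]
th 6.013 dt 2.723 rad mm 41.4 Ftan resist 3.5 Frad 3.3 Fy -5.8 y -0.1899 w 0.0167 t 11.63
```

View pics/w5.png

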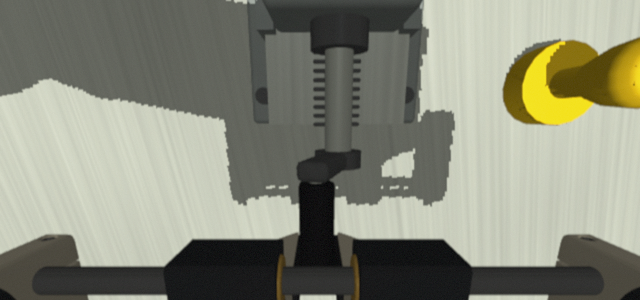

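The wrist view shows the crank arm at (315,165) turning with the handle still held at (317,210). In the top depth the lever is fully free (outer edge at 29 mm), and the tamper is about 2 mm short of seating. I'll carry on.

servo_tool(motion=[[[0,0.027,-0.005,0,1],[0,0.055,-0.007,0,1],[0,0.083,-0.006,0,1],[0,0.111,-0.002,0,1],[0,0.138,0.005,0,1],[0,0.164,0.015,0,1],[0,0.189,0.028,0,1],[0,0.213,0.043,0,1]]])

```text
time: 12.3
tool_pos: [0.548, -0.0669, 0.0979]
eef_rot: [0.763, 0.647, -0.001, -0.001]
ft_force: [-5.2, -5.9, 6.4]
grip_width: 0.017
finger_force: 30.0
```

```bash
python3 - <<'E'
from h import *
crank()
im2,d2,m2=grab('top'); V2=tov(cloud(d2,m2))
for a in [('jaw',(-.04,-.02,.08),(.04,0.025,.09)),('knob',(-.04,0.01,.13),(.04,.08,.16))]:
    rep(V2,d2>0,*a)
crank()
E
```

```text
th 6.857 dt 3.567 rad mm 41.3 Ftan resist 7.0 Frad 3.1 Fy -6.6 y -0.1903 w 0.017 t 12.3
jaw 104 p3 [-29.5 -15.5  81. ] med [-0.   1.2 86.9] p97 [26.1 10.8 89.6]
knob 137 p3 [-12.3  23.6 134.3] med [  3.2  38.5 141.4] p97 [ 18.9  54.8 147.2]
th 6.874 dt 3.584 rad mm 41.3 Ftan resist 4.9 Frad 3.2 Fy -6.9 y -0.1903 w 0.0171 t 12.35
```

servo_tool(motion=[[[0,0.012,0.008,0,1],[0,0.022,0.017,0,1],[0,0.033,0.026,0,1],[0,0.043,0.036,0,1],[0,0.052,0.047,0,1],[0,0.061,0.057,0,1]]])

```text
time: 12.85
tool_pos: [0.5574, -0.0686, 0.0895]
eef_rot: [0.763, 0.646, -0.001, -0.0]
ft_force: [-5.1, -6.0, 6.9]
grip_width: 0.0173
finger_force: 30.0
```

```bash
python3 - <<'E'
from h import *
crank()
im2,d2,m2=grab('top'); V2=tov(cloud(d2,m2))
for a in [('jaw',(-.04,-.02,.08),(.04,0.025,.09)),('knob',(-.04,0.01,.13),(.04,.08,.16)),('rim',(-.04,0.00,.07),(.04,.08,.079))]:
    rep(V2,d2>0,*a)
E
```

```text
th 7.166 dt 3.876 rad mm 41.5 Ftan resist 7.9 Frad 1.3 Fy -6.7 y -0.1905 w 0.0173 t 12.85
jaw 98 p3 [-29.1 -15.5  80.7] med [ 0.2  0.5 87.7] p97 [28.8 10.7 89.8]
knob 137 p3 [-12.3  23.6 132.2] med [  3.   37.8 141.6] p97 [ 18.9  54.6 146.7]
rim 159 p3 [-24.3  14.3  71.5] med [-4.1 31.1 75.6] p97 [29.2 68.5 78.6]
```

servo_tool(motion=[[[0,0.008,0.011,0,1],[0,0.016,0.023,0,1],[0,0.023,0.035,0,1],[0,0.029,0.048,0,1],[0,0.035,0.06,0,1],[0,0.041,0.073,0,1]]])

```text
time: 13.4
tool_pos: [0.5639, -0.0698, 0.0788]
eef_rot: [0.763, 0.646, -0.001, 0.0]
ft_force: [-4.5, -5.7, 7.6]
grip_width: 0.017
finger_force: 30.0
```

```bash
python3 - <<'E'
from h import *
crank()
E
```

```text
th 7.469 dt 4.179 rad mm 41.7 Ftan resist 8.4 Frad -0.4 Fy -6.4 y -0.1906 w 0.017 t 13.4
```

The handle force is 8.4 N while turning, which is in the firm band. I'll let go and retreat.

servo_tool(motion=[[[0,0,0,0,0.6],[0,0,0,0,0],[0,0,0,0,-1],[0,0,0,0,-1],[0,0,0,0,-1],[0,0,0,0,-1],[0,0,-0.15,0,-1],[0,0,-0.35,0,-1],[0,0,-0.6,0,-1],[-0.2,0,-0.8,0,-1],[-0.45,0,-0.9,0,-1],[-0.7,0,-1,0,-1],[-0.9,0,-1,0,-1],[-0.9,0,-1,0,-1],[-0.9,0,-1,0,-1],[-0.9,0,-1,0,-1]]])

```text
time: 14.73
tool_pos: [0.5424, -0.2002, 0.2272]
eef_rot: [0.763, 0.647, 0.0, -0.001]
ft_force: [-0.5, 0.7, 0.1]
grip_width: 0.092
finger_force: 0.0
```

```bash
python3 - <<'E'
from h import *
im2,d2,m2=grab('top'); V2=tov(cloud(d2,m2))
c=cv2.resize(im2[150:240,230:380],None,fx=4,fy=4,interpolation=cv2.INTER_CUBIC); save('end.png',c)
for a in [('p+',(0.01,-.07,.12),(.04,-.015,.155)),('jaw',(-.04,-.02,.08),(.04,0.025,.09)),('knob',(-.04,0.01,.13),(.04,.08,.16)),('handle',(-.06,-.2,.03),(.06,-.151,.13))]:
    rep(V2,d2>0,*a)
E
```

```text
p+ 60 p3 [ 16.3 -58.4 121.5] med [ 22.8 -44.5 140.6] p97 [ 29.3 -31.1 147.4]
jaw 100 p3 [-27.  -14.8  80.8] med [-0.8  2.1 86.5] p97 [29.7 10.8 89.5]
knob 135 p3 [-12.2  23.7 133.9] med [  3.2  38.7 141.3] p97 [ 19.   54.5 146.3]
handle 101 p3 [  24.6 -196.9  102.4] med [  32.2 -174.9  107.9] p97 [  40.7 -152.9  112.7]
```

View pics/end.png

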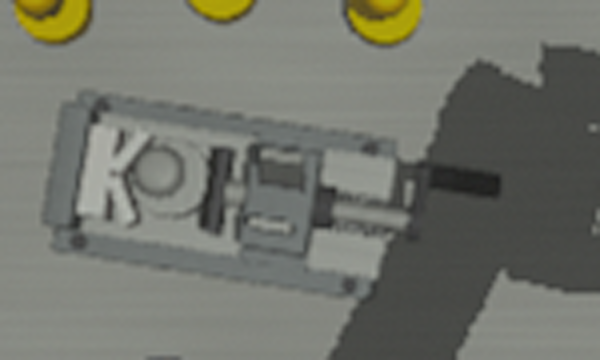

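In the end view the tamper stands at (158,170), held between the V at (125,170) and the jaw at (215,190). The lever is free. The crank handle at (462,180) eased back about 0.26 rad, which fits a load of over 60 N settling to about 60 N. Handing in.

```bash
python3 -c "
from station import r
print(r.hand_in())"
```

```text
the job is handed in; nothing more can be done
None
```

I clamped the tamper upright against the V-block with the lever free and handed the job in at about 15 s of the 72 s; the hand-in returned no verdict. By handle force the jaw reached roughly 80 N and eased back to about 60 N on release. The tamper sits about 4 mm off the centre line (limit 7 mm), and the arm was kept clear of the cups and pitcher, which I did not re-check.

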